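# Turn the cup warmer up four clicks and start it

## Robot

A 6-joint arm with a two-finger parallel gripper is mounted at the origin on a cart in front of the work surface, level with it; the furniture and walls round the work are solid. World frame = base frame: x ahead of the robot, y to its left, z up, the work surface at z = 0. Lengths are in m, angles in rad, forces in N, time in s.
With the tool pointing down it reaches from about 0.15 to 0.775 m from the base axis. Payload 6.1 kg.
Tool frame: the origin (TCP) lies on the centre line of the jaws, within the pads' length; the fingertips stand 8 mm ahead of it and the grasp point (between the pads) lies 11 mm behind it (ctrl.tip_extent is the distance from the TCP to the fingertips, in m); x points along the fingers, y is the direction in which the jaws open and shut, and the axes are right-handed (so a half turn about x gives the same grasp; the last joint's range is limited). The gripper opens to 85 mm and grips with 20 to 120 N. Pads are 22 mm wide; open, the fingers measure 114 mm over their backs; the gripper's body (76 mm by 85 mm) begins 54 mm behind the grasp point. The pads swing forward as they close: fully open they stand 13 mm farther back than shut.
Start: joints at [1.276, 0.126, -0.04, 1.405, 0, 1.571], TCP at [0.153, 0.502, 0.239] pointing down, gripper open.
Joint ranges: [-2.72, 2.72], [-0.95, 1.95], [-1.27, 1.35], [-1.78, 2.02], [-1.46, 1.47], [-3.14, 3.14]. Speed limits (rad/s): [2.39, 2.39, 3.01, 3.14, 3.14, 3.14].

## Interface

Orientations are given as a unit quaternion [x, y, z, w].
In Python, from cell import ctrl gives the robot as it stands.
- The arm moves only by the tool servo_tool, never from a script. Its argument "moves" is a list of rows, each a list of 3 entries, a list of its own where there are three numbers: the shift along the tool's x, y, z in m, then the turn, a rotation vector about the tool's x, y, z in rad, then the opening, from 0 (shut) to 1 (fully open). A call has 1 to 10 rows; each row shifts and turns the commanded pose from where the row before left it, along the tool's axes as they then stand; what a row does not reach is not made up. A row lasts 1/10 s, in which the tool goes at most 50 mm and 8.59 degrees, less where a joint would pass 70% of its speed; a pose out of reach is approached as far as the arm can. A call with a gripper value outside its range is refused whole. The fingers move at their own pace and stop on an object; "newtons" is the grip in N (left out, the last holds). Time passes only in rows, so rows that do not move let the fingers close. It gives the time, the measured TCP pose, the force and the opening at its end, in the units of the state.
- ctrl.get_obs(): the state, without advancing time (a new reading comes with each control period).
- ctrl.read_camera(name): name is "scene" or "top"; returns the picture (400x640x3 uint8, red, green, blue); there is no depth.
- ctrl.camera_info(name): a dict with "fovy" (degrees; the focal length in pixels is half the picture's height over the tangent of half this angle, whatever the lens; pixels are square), "cx", "cy" (the principal point, pixels), "R" (3x3) and "t" (3): a world point X has camera coordinates R X + t. Camera axes: x right, y down, z forward; pixel columns grow to the right and rows downward; lengths in m; the calibration is good to about 2 mm. A picture is of the moment at which its call begins. camera_info takes no time and is no camera call.
- ctrl.finish_job(): hands the job in, once; it reports no verdict.
The state is a dict: "t": time; "joint_positions": joint angles; "qd": joint speeds; "tau": joint torques, N m; "eef_pos": TCP position; "tool_rot": TCP orientation; "wrist_force": force on the tool from outside, world axes, zero at the start; "wrist_torque": the same for the moment, N m; "width": finger opening in m.
Only numpy, scipy, OpenCV 4.12 (cv2) and the standard library are available. Lean on these libraries where they do the work, as an engineer would, in place of code of your own. Each camera call takes 0.05 s, during which the arm holds its last target.

## Task

Turn the cup warmer's dial clockwise (seen from above) by exactly four clicks from where it stands, pushing its upright fin round with a fingertip and not pinching it or going past the fourth click. Then press the start button beside the dial all the way down and move clear, leaving the cup and the other things on the counter where they are.

Things in the scene. Friction and masses are not known exactly. Their poses are not given: they have to be found in the camera images.
- warmer: flat aluminium cup warmer, grey top, fixed on the counter; 270 mm long (its x), 200 mm wide (its y), top 41.5 mm above the counter. Origin: centre of its underside. In its frame the dial's axis is at x = -75 mm, y = 0, the button at x = -105, y = -78, and a round warming plate (120 mm wide, top at 46 mm) at x = 68, y = 0
- dial_axis (a point): point on the upright axis of the dial, at the dial's top face, 55 mm above the counter. The dial is a black disc 92 mm across that lies on the warmer's top, with one upright fin on it. Site axes are parallel to the warmer's. A tall cabinet fills the right-hand side of the place (y below -0.43 m for x beyond 0.40 m): keep the arm clear of it
- dial (a joint): angle of the dial (rad), growing clockwise from above. Rests only in detents 0.349 rad (20 deg) apart: 0, 0.349 .. 2.793, a black tick mark for each. Starts in one of the lowest four. At 0 the fin points 80 deg anticlockwise from the warmer's +x. A push of about 4 to 6 N at the fin passes a click; once half-way between detents the dial snaps on to the next by itself, ahead of the finger
- fin_tip (a point): mid-thickness of the fin near its outer end, 42 mm from the dial's axis, half-way up the fin (67 mm above the counter). x axis: outward along the fin, y axis: anticlockwise. The fin is a black radial plate with a white line on top, 12 mm thick, from 12 to 44 mm from the axis, rising 20 mm above the dial's top face (to 75 mm above the counter)
- fin_push (a point): point on the side face of the fin that is pushed to turn the dial clockwise (its anticlockwise side), 34 mm from the axis, 67 mm above the counter; x axis radially outward, y axis out of the face
- start_button (a joint): travel of the start button in m, 0 up, 0.006 fully down; spring return, about 4 N when fully down
- start_button_top (a point): centre of the top face of the start button, a grey round button 26 mm across in a black ring housing on the warmer's top, beside the dial; pressed straight down
- cup: upturned checked cup, 66 mm wide, 53 mm high, standing loose on the warming plate; origin at the centre of its underside. Leave it alone
- salt: salt shaker, 44 mm wide, 90 mm high, standing loose on the counter to the left of the dial (the warmer's +y side); origin at the centre of its underside. Leave it alone
- spoon: teaspoon, 134 mm long, lying loose on the counter left of the warmer. Leave it alone
- lemon: lemon, 83 mm long, lying loose on the counter further left. Leave it alone
- mug: mug, 95 mm high, standing loose on the counter far left. Leave it alone

How it is judged:
By the outcome, as a careful person would: the job done as asked, in the order asked, and still so for the second after the job is handed in, with the robot touching nothing.
It also fails if it takes over 64 s, if anything falls off the work surface, if the arm or the gripper's body presses on something with over 40 N, if the wrist force passes 120 N, or if a joint passes its speed limit or range.

## Working session

There is one attempt and no reset: what is moved stays moved. The work goes in short steps, Python scripts to look and compute and a tool call to move; the robot and the scene stay as the last step left them, time stands still between calls to the robot, and variables do not carry over. Pictures are saved under pics/ and viewed, and the job is handed in when it is done.

Besides the shell and the picture viewer there is one more tool, called as name([rows], argument=value, ...), one row to a line, values as JSON. servo_tool: Moves the arm, as the interface text tells. Its arguments: {"type":"object","properties":{"moves":{"type":"array"},"newtons":{"type":"number"}},"required":["moves"]}

```bash
mkdir -p pics; ls
python3 - <<'E'
from cell import ctrl
import cv2
for n in ("scene","top"):
    im=ctrl.read_camera(n); cv2.imwrite(f"pics/{n}0.png",im[:,:,::-1])
    i=ctrl.camera_info(n); print(n,i)
print(ctrl.get_obs(), ctrl.tip_extent)
E
```

```text
pics
scene {'fovy': 43.89235721354319, 'cx': 310.80470070991055, 'cy': 204.3585350830714, 'R': array([[ 0.7506205 , -0.66072778,  0.00277006],
       [-0.45904947, -0.52450984, -0.71705161],
       [ 0.47522884,  0.53696204, -0.69701458]]), 't': array([-0.35639437,  0.38556762,  1.05496934])}
top {'fovy': 54.787458029607315, 'cx': 319.1487806674575, 'cy': 198.83138512309282, 'R': array([[-0.00119432, -0.99982525, -0.01865573],
       [-0.9979519 ,  0.00238485, -0.06392435],
       [ 0.06395767,  0.01854117, -0.99778036]]), 't': array([0.13669636, 0.56305881, 1.10072701])}
{'t': 0.1, 'joint_positions': array([ 1.27600582e+00,  1.26320120e-01, -4.05022217e-02,  1.40536977e+00,
        3.90675683e-05,  1.57081140e+00]), 'qd': array([ 0.00130231, -0.00232416,  0.00210792, -0.00125018, -0.00210085,
        0.00087183]), 'tau': array([-1.43217574e-03, -4.36904776e+01,  3.53603911e+01,  1.37469333e-02,
       -1.97152322e-04,  7.43167533e-06]), 'eef_pos': array([0.15242299, 0.50202882, 0.23860828]), 'tool_rot': array([ 0.10336636,  0.69952478, -0.10433857,  0.69935251]), 'wrist_force': array([-0.27501526, -0.78443795, -0.66842807]), 'wrist_torque': array([-0.01157349, -0.0422398 ,  0.03303324]), 'width': 0.0854512414842476} 0.008
```

View pics/scene0.png

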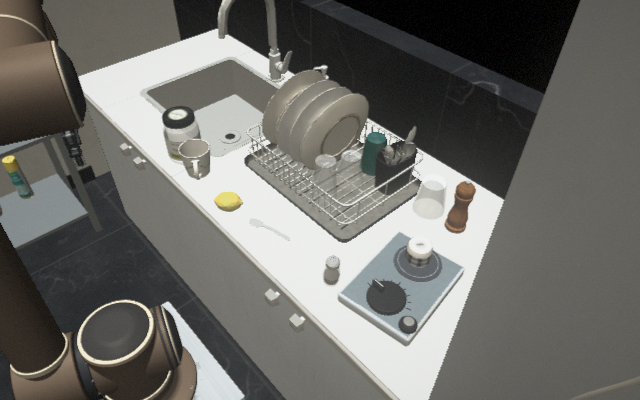

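View pics/top0.png

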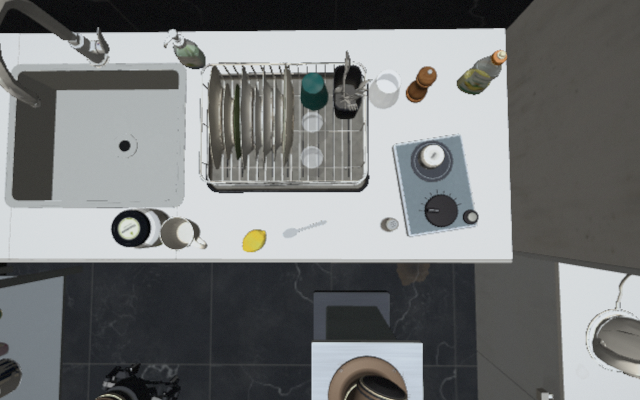

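Run:
```python
import cv2,numpy as np
a=cv2.imread("pics/top0.png")[120:250,375:495]; b=cv2.imread("pics/scene0.png")[225:345,310:475]
cv2.imwrite("pics/topz.png",cv2.resize(a,None,fx=4.6,fy=4.6,interpolation=2)); cv2.imwrite("pics/scz.png",cv2.resize(b,None,fx=4.8,fy=4.8,interpolation=2))
```

```text
(no output)
```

View pics/topz.png

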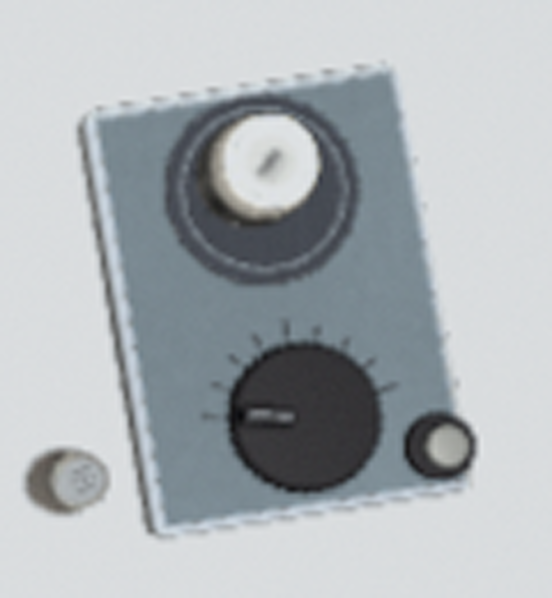

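View pics/scz.png

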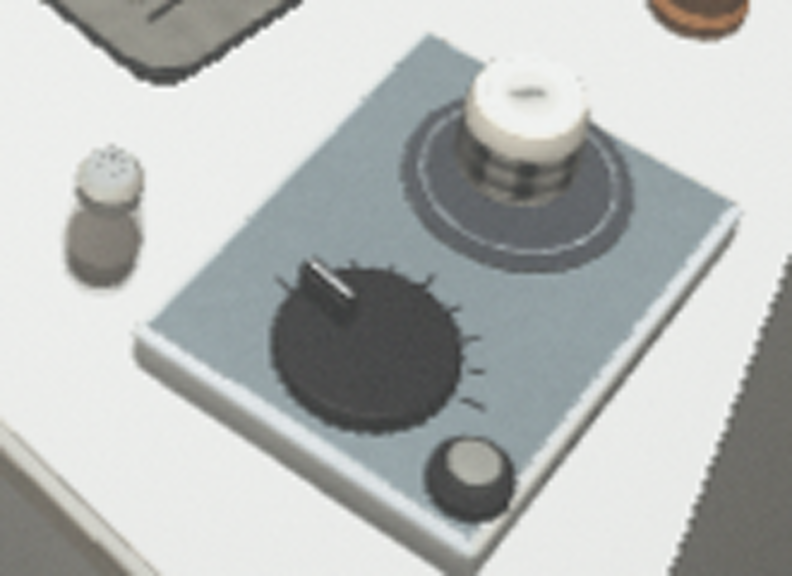

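```bash
cat > h.py <<'E'
import numpy as np,cv2
from cell import ctrl
from scipy.optimize import least_squares
C={}
for n in("scene","top"):
    i=ctrl.camera_info(n); C[n]=(i,200/np.tan(np.radians(i["fovy"])/2))
def proj(n,X):
    i,f=C[n]; c=np.atleast_2d(X)@np.array(i["R"]).T+np.array(i["t"]); return c[:,:2]/c[:,2:]*f+[i["cx"],i["cy"]]
def W(p,q):
    q=np.atleast_2d(q); c,s=np.cos(p[2]),np.sin(p[2])
    return np.c_[p[0]+c*q[:,0]-s*q[:,1],p[1]+s*q[:,0]+c*q[:,1],q[:,2]]
def ray(n,px,z):
    i,f=C[n];R=np.array(i["R"]);d=R.T@np.array([(px[0]-i["cx"])/f,(px[1]-i["cy"])/f,1]);o=-R.T@np.array(i["t"])
    return o+d*(z-o[2])/d[2]
E
cat > fit.py <<'E'
from h import *
Q=np.array([[.135,.1,.0415],[.135,-.1,.0415],[-.135,.1,.0415],[-.135,-.1,.0415],[-.075,0,.055]])
T=np.array([[88,112],[394,68],[156,530],[468,487],[306,416]])/4.6+[375,120]-.4
S=np.array([[430,35],[740,210],[137,330],[470,550],[367,346]])/4.8+[310,225]-.4
for m in("both","top","scene"):
    def r(p):
        o=[]
        if m!="scene":o.append(proj("top",W(p,Q))-T)
        if m!="top":o.append(proj("scene",W(p,Q))-S)
        return np.concatenate(o).ravel()
    s=least_squares(r,[.6,-.3,.1],loss="soft_l1");print(m,s.x,np.round(r(s.x).reshape(-1,2),1).tolist())
    if m=="both":p=s.x
print("dial",W(p,[-.075,0,.055]))
def tri(a,b):
    def r(X):return np.r_[(proj("top",X)-a).ravel(),(proj("scene",X)-b).ravel()]
    s=least_squares(r,[.5,-.3,.05]);return s.x,r(s.x)
print("button",tri(np.array([447,446])/4.6+[375,120]-.4,np.array([474,461])/4.8+[310,225]-.4),W(p,[-.105,-.078,.06]))
for n,a,b in(("finout",(243,413),(309,262)),("finin",(294,416),(350,297)),("salt",(80,480),(110,165)),("dial",(306,416),(367,346)),("cup",(268,160),(528,92))):
    print(n,tri(np.array(a)/4.6+[375,120]-.4,np.array(b)/4.8+[310,225]-.4))
a,b=[ray("top",np.array(x)/4.6+[375,120]-.4,.075) for x in((243,413),(294,416))]
d=a-b;print("fin angle top",np.degrees(np.arctan2(d[1],d[0])-p[2]))
a,b=[ray("scene",np.array(x)/4.8+[310,225]-.4,.075) for x in((309,262),(350,297))]
d=a-b;print("fin angle sc",np.degrees(np.arctan2(d[1],d[0])-p[2]))
E
python3 fit.py
```

```text
both [ 0.60110863 -0.19498154  0.1448656 ] [[-0.6, -0.5], [2.3, -1.3], [-0.2, 2.4], [2.5, 1.4], [0.3, 0.7], [-0.5, -3.1], [2.8, -1.3], [-2.0, -1.3], [0.4, 1.7], [-0.0, -1.2]]
top [ 0.60270961 -0.19285638  0.15179785] [[-1.6, -0.8], [1.1, -2.1], [-0.6, 2.0], [2.0, 0.5], [-0.3, 0.1]]
scene [ 0.59882032 -0.1972073   0.14308385] [[-0.3, -2.2], [3.0, -0.2], [-2.1, -0.3], [0.3, 3.0], [-0.0, -0.1]]
dial [[ 0.52689423 -0.2058085   0.055     ]]
button (array([ 0.51036014, -0.28691761,  0.06126253]), array([-0.04141395,  0.0517672 ,  0.05272536, -0.01058079])) [[ 0.50846851 -0.28732226  0.06      ]]
finout (array([ 0.52999124, -0.16259748,  0.07149079]), array([-0.06011641,  0.07589993,  0.08248317, -0.01353505]))
finin (array([ 0.52779373, -0.19173615,  0.07466443]), array([-0.13033831,  0.16409275,  0.17619068, -0.03073636]))
salt (array([ 0.48990412, -0.06228323,  0.08648227]), array([-0.14398501,  0.18456022,  0.20714102, -0.02259761]))
dial (array([ 0.52843408, -0.2061871 ,  0.04919405]), array([-0.19078918,  0.24003306,  0.25401884, -0.04495509]))
cup (array([ 0.67777479, -0.17344647,  0.09609811]), array([-0.13879394,  0.17163139,  0.19778825, -0.04754223]))
fin angle top 78.20428558960921
fin angle sc 80.83429690920798
```

```bash
cat > go.py <<'E'
from h import *
from scipy.spatial.transform import Rotation as Ro
D=np.array([.5275,-.206]);YAW=np.radians(8.5)
def state(phi=None,back=.017,r=.033,z=.069,target=None,zdir=None):
    o=ctrl.get_obs();R=Ro.from_quat(o["tool_rot"])
    print("t",round(o["t"],2),"pos",np.round(o["eef_pos"],4),"w",round(o["width"],4),"F",np.round(o["wrist_force"],1),"j",np.round(o["joint_positions"],2))
    M=R.as_matrix();print("tool y",np.round(M[:,1],3),"z",np.round(M[:,2],3))
    if phi is not None:
        a=np.radians(phi)+YAW;u=np.array([np.cos(a),np.sin(a)]);v=np.array([u[1],-u[0]])
        target=np.r_[D+r*u-back*v,z];zdir=v
    if target is not None:
        zd=np.r_[zdir,0]/np.linalg.norm(zdir);x=np.array([0,0,-1.]);T=np.c_[x,np.cross(zd,x),zd]
        print("target",np.round(target,4),"rotvec(tool)",np.round(Ro.from_matrix(M.T@T).as_rotvec(),4),"shift(tool now)",np.round(M.T@(target-o["eef_pos"]),4),"shift in final frame",np.round(T.T@(target-o["eef_pos"]),4))
E
python3 - <<'E'
from go import *
state(80,back=.035,z=.15)
print([ -np.array(C[n][0]["R"]).T@np.array(C[n][0]["t"]) for n in C])
E
```

```text
t 0.1 pos [0.1524 0.502  0.2386] w 0.0855 F [-0.3 -0.8 -0.7] j [ 1.28  0.13 -0.04  1.41  0.    1.57]
tool y [ 0.291  0.957 -0.001] z [ 0.957 -0.291 -0.   ]
target [ 0.4934 -0.1721  0.15  ] rotvec(tool) [-2.686e-01 -2.000e-04  1.400e-03] shift(tool now) [ 0.0893 -0.5459  0.5221] shift in final frame [ 0.0886 -0.665   0.3585]
[array([-0.05684032, -0.59972414,  1.01278812]), array([0.49166893, 0.11492089, 1.13682712])]
```

servo_tool([
  [[0, -0.034, 0.0325], [0, 0, 0], 0],
  [[0, -0.034, 0.0325], [0, 0, 0], 0],
  [[0, -0.034, 0.0325], [0, 0, 0], 0],
  [[0, -0.034, 0.0325], [0, 0, 0], 0],
  [[0, -0.034, 0.0325], [0, 0, 0], 0],
  [[0, -0.034, 0.0325], [0, 0, 0], 0],
  [[0, -0.034, 0.0325], [0, 0, 0], 0],
  [[0, -0.034, 0.0325], [0, 0, 0], 0],
], newtons=40)

```text
t: 0.9
eef_pos: [0.3224, 0.1647, 0.2392]
tool_rot: [0.104, 0.699, -0.104, 0.7]
wrist_force: [1.0, -0.3, -0.2]
width: -0.0
```

```bash
python3 -c "
from go import *
state(80,back=.035,z=.15)"
```

```text
t 0.9 pos [0.3224 0.1647 0.2392] w -0.0 F [ 1.  -0.3 -0.2] j [ 0.47 -0.18 -0.34  1.42  0.    0.77]
tool y [0.29  0.957 0.   ] z [ 0.957 -0.29   0.   ]
target [ 0.4934 -0.1721  0.15  ] rotvec(tool) [-2.681e-01  2.000e-04 -2.000e-04] shift(tool now) [ 0.0892 -0.2728  0.2612] shift in final frame [ 0.0892 -0.3322  0.1797]
```

servo_tool([
  [[0, -0.034, 0.0325], [0, 0, 0], 0],
  [[0, -0.034, 0.0325], [0, 0, 0], 0],
  [[0, -0.034, 0.0325], [0, 0, 0], 0],
  [[0, -0.034, 0.0325], [0, 0, 0], 0],
  [[0, -0.034, 0.0325], [0, 0, 0], 0],
  [[0, -0.034, 0.0325], [0, 0, 0], 0],
  [[0, -0.034, 0.0325], [0, 0, 0], 0],
  [[0.04, -0.034, 0.0325], [-0.134, 0, 0], 0],
  [[0.04, 0, 0], [-0.134, 0, 0], 0],
  [[0, 0, 0], [0, 0, 0], 0],
])

```text
t: 1.9
eef_pos: [0.4846, -0.1612, 0.161]
tool_rot: [0.011, 0.711, -0.009, 0.703]
wrist_force: [-1.2, -0.5, 0.4]
width: -0.0003
```

```bash
cat > snap.py <<'E'
from go import *
import sys
k=sys.argv[1]
a=ctrl.read_camera("top")[120:250,375:495,::-1];b=ctrl.read_camera("scene")[225:345,310:475,::-1]
im=np.hstack([cv2.resize(x,(int(x.shape[1]*3.5/x.shape[0]*130),455),interpolation=2) for x in (a,b)])
s=min(1,800/im.shape[1]);cv2.imwrite(f"pics/{k}.png",cv2.resize(im,None,fx=s,fy=s,interpolation=cv2.INTER_AREA))
E
python3 snap.py s1; python3 -c "
from go import *
state(80,back=.035,z=.15)"
```

```text
t 2.0 pos [ 0.4872 -0.1609  0.1668] w -0.0002 F [ 0.8  0.5 -0.1] j [-0.32  0.12 -0.21  1.25  0.   -0.29]
tool y [0.03  1.    0.001] z [ 1.    -0.03  -0.002]
target [ 0.4934 -0.1721  0.15  ] rotvec(tool) [-0.0038 -0.0024 -0.0008] shift(tool now) [ 0.0168 -0.011   0.0066] shift in final frame [ 0.0168 -0.011   0.0065]
```

View pics/s1.png

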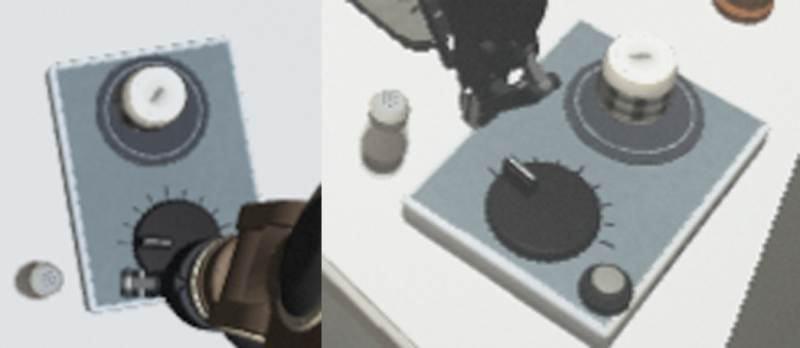

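servo_tool([
  [[0.03, -0.011, 0.004], [-0.004, 0, 0], 0],
  [[0.025, 0, 0], [0, 0, 0], 0],
  [[0.02, 0, 0], [0, 0, 0], 0],
  [[0.01, 0, 0], [0, 0, 0], 0],
  [[0, 0, 0], [0, 0, 0], 0],
  [[0, 0, 0], [0, 0, 0], 0],
])

```text
t: 2.6
eef_pos: [0.4928, -0.1723, 0.0839]
tool_rot: [0.008, 0.706, -0.008, 0.708]
wrist_force: [0.2, 1.4, 0.4]
width: 0.0001
```

```bash
python3 snap.py s2; python3 -c "
from go import *
state(80,back=.035,z=.069)"
```

```text
t 2.7 pos [ 0.4928 -0.1725  0.0837] w -0.0 F [ 0.3 -0.1 -0. ] j [-0.34  0.16 -0.34  1.06 -0.   -0.31]
tool y [ 0.023  1.    -0.001] z [ 1.    -0.023  0.003]
target [ 0.4934 -0.1721  0.069 ] rotvec(tool) [0.0033 0.0027 0.0009] shift(tool now) [0.0147 0.0005 0.0005] shift in final frame [0.0147 0.0005 0.0006]
```

View pics/s2.png

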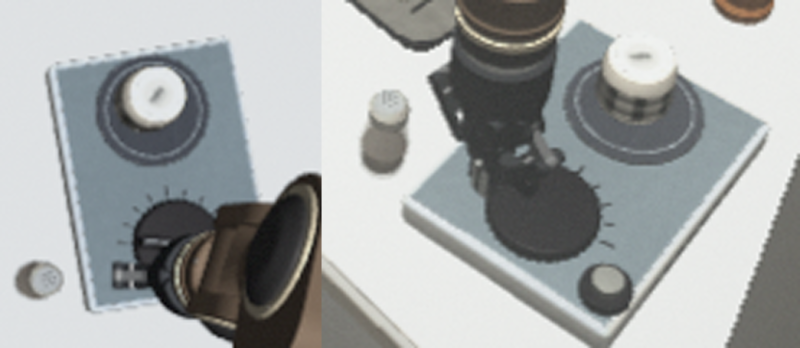

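servo_tool([
  [[0.007, 0, 0], [0, 0, 0], 0],
  [[0.007, 0, 0], [0, 0, 0], 0],
  [[0, 0, 0], [0, 0, 0], 0],
  [[0, 0, 0.004], [0, 0, 0], 0],
  [[0, 0, 0.004], [0, 0, 0], 0],
  [[0, 0, 0.004], [0, 0, 0], 0],
  [[0, 0, 0], [0, 0, 0], 0],
  [[0, 0, 0], [0, 0, 0], 0],
])

```text
t: 3.5
eef_pos: [0.5039, -0.1727, 0.0679]
tool_rot: [0.008, 0.707, -0.008, 0.707]
wrist_force: [-0.5, -0.7, 0.3]
width: -0.0001
```

servo_tool([
  [[0, 0, 0.002], [0, 0, 0], 0],
  [[0, 0, 0.002], [0, 0, 0], 0],
  [[0, 0, 0], [0, 0, 0], 0],
])

```text
t: 3.8
eef_pos: [0.508, -0.1728, 0.0679]
tool_rot: [0.008, 0.707, -0.008, 0.707]
wrist_force: [1.0, 0.3, -0.4]
width: 0.0003
```

```bash
python3 snap.py s3; python3 -c "
from go import *
state(80)"
```

```text
t 3.9 pos [ 0.5077 -0.1728  0.0679] w -0.0002 F [ 0.1  0.6 -0.1] j [-0.33  0.2  -0.33  1.04 -0.   -0.31]
tool y [0.023 1.    0.   ] z [ 1.    -0.023 -0.   ]
target [ 0.5114 -0.1726  0.069 ] rotvec(tool) [ 0.0034 -0.0001 -0.    ] shift(tool now) [-0.0011  0.0003  0.0037] shift in final frame [-0.0011  0.0003  0.0037]
```

View pics/s3.png

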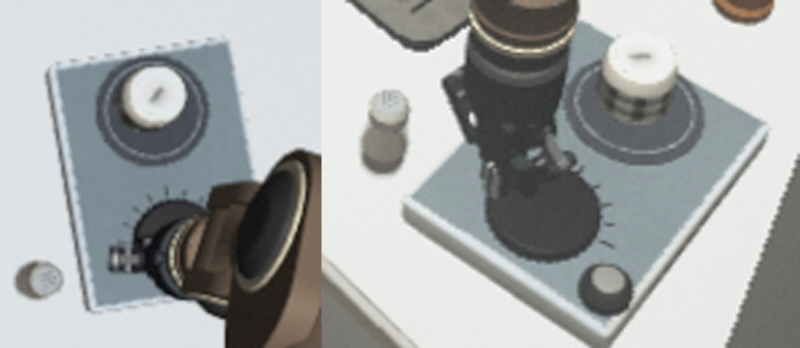

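servo_tool([
  [[0, 0, 0.001], [0, 0, 0], 0],
  [[0, 0, 0.001], [0, 0, 0], 0],
  [[0, 0, 0.001], [0, 0, 0], 0],
  [[0, 0, 0], [0, 0, 0], 0],
])

```text
t: 4.3
eef_pos: [0.5109, -0.1728, 0.0679]
tool_rot: [0.008, 0.707, -0.008, 0.707]
wrist_force: [-0.5, 1.1, 0.2]
width: 0.0001
```

servo_tool([
  [[0, 0, 0.001], [0, 0, 0], 0],
  [[0, 0, 0.001], [0, 0, 0], 0],
  [[0, 0, 0], [0, 0, 0], 0],
])

```text
t: 4.6
eef_pos: [0.5117, -0.1728, 0.0678]
tool_rot: [0.008, 0.708, -0.008, 0.706]
wrist_force: [-4.7, -0.1, 3.1]
width: 0.0002
```

servo_tool([
  [[0, 0.0006, 0.0013], [0.04, 0, 0], 0],
  [[0, 0.0006, 0.0013], [0.04, 0, 0], 0],
  [[0, 0.0006, 0.0013], [0.04, 0, 0], 0],
  [[0, 0.0006, 0.0013], [0.04, 0, 0], 0],
  [[0, 0.0006, 0.0013], [0.04, 0, 0], 0],
  [[0, 0, 0], [0, 0, 0], 0],
])

```text
t: 5.2
eef_pos: [0.52, -0.1706, 0.068]
tool_rot: [0.079, 0.702, -0.079, 0.703]
wrist_force: [0.1, -0.6, 0.3]
width: 0.0
```

```bash
python3 snap.py s4; python3 -c "
from go import *
state(68.5)"
```

```text
t 5.3 pos [ 0.5197 -0.1706  0.0679] w 0.0 F [ 0.2 -1.  -0.5] j [-0.32  0.22 -0.31  1.04  0.   -0.1 ]
tool y [0.22  0.976 0.   ] z [ 0.976 -0.22   0.   ]
target [ 0.5184 -0.17    0.069 ] rotvec(tool) [ 0.0051  0.0005 -0.0001] shift(tool now) [-0.0011  0.0003 -0.0015] shift in final frame [-0.0011  0.0002 -0.0015]
```

View pics/s4.png

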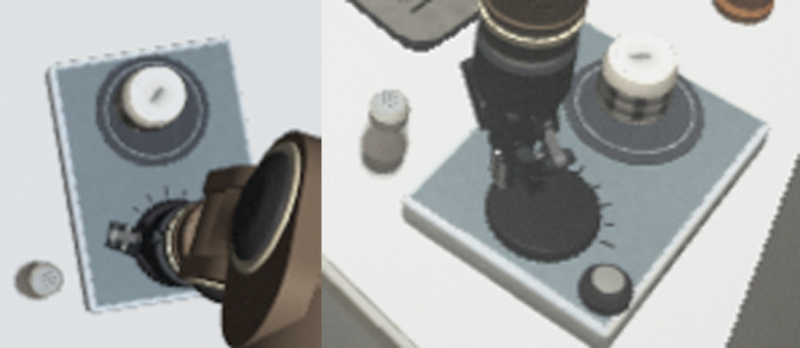

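servo_tool([
  [[0, 0.0006, 0.0013], [0.04, 0, 0], 0],
  [[0, 0.0007, 0.0013], [0.04, 0, 0], 0],
  [[0, 0.0006, 0.0013], [0.04, 0, 0], 0],
  [[0, 0.0007, 0.0013], [0.04, 0, 0], 0],
  [[0, 0.0006, 0.0013], [0.04, 0, 0], 0],
  [[0, 0.0007, 0.0013], [0.04, 0, 0], 0],
  [[0, 0.0006, 0.0013], [0.04, 0, 0], 0],
  [[0, 0.0007, 0.0013], [0.04, 0, 0], 0],
  [[0, 0, 0], [0, 0, 0], 0],
])

```text
t: 6.2
eef_pos: [0.5311, -0.1694, 0.0679]
tool_rot: [0.189, 0.681, -0.189, 0.681]
wrist_force: [0.7, -0.0, -0.3]
width: -0.0001
```

```bash
python3 snap.py s5; python3 -c "
from go import *
state(50.2)"
```

```text
t 6.3 pos [ 0.5311 -0.1695  0.0679] w -0.0 F [ 1.  -1.3  0.3] j [-0.31  0.24 -0.28  1.05  0.    0.23]
tool y [0.515 0.857 0.   ] z [ 0.857 -0.515  0.   ]
target [ 0.5301 -0.169   0.069 ] rotvec(tool) [ 0.0048  0.0003 -0.0001] shift(tool now) [-0.0011 -0.0001 -0.0011] shift in final frame [-0.0011 -0.0001 -0.0011]
```

View pics/s5.png

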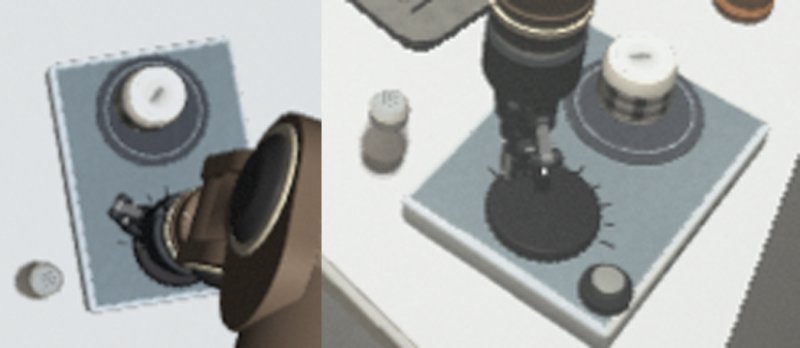

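servo_tool([
  [[0, 0.0006, 0.0013], [0.04, 0, 0], 0],
  [[0, 0.0007, 0.0013], [0.04, 0, 0], 0],
  [[0, 0.0006, 0.0013], [0.04, 0, 0], 0],
  [[0, 0.0007, 0.0013], [0.04, 0, 0], 0],
  [[0, 0.0006, 0.0013], [0.04, 0, 0], 0],
  [[0, 0.0007, 0.0013], [0.04, 0, 0], 0],
  [[0, 0.0006, 0.0013], [0.04, 0, 0], 0],
  [[0, 0.0007, 0.0013], [0.03, 0, 0], 0],
  [[0, 0.0007, 0.0013], [0.03, 0, 0], 0],
  [[0, 0, 0], [0, 0, 0], 0],
])

```text
t: 7.3
eef_pos: [0.5442, -0.1727, 0.068]
tool_rot: [0.302, 0.639, -0.302, 0.64]
wrist_force: [-0.1, -0.1, -0.9]
width: -0.0003
```

```bash
python3 snap.py s6; python3 -c "
from go import *
state(30.7)"
```

```text
t 7.4 pos [ 0.5441 -0.1726  0.068 ] w 0.0 F [-0.6 -0.6 -0.8] j [-0.31  0.26 -0.25  1.06 -0.    0.58]
tool y [0.772 0.635 0.   ] z [ 0.635 -0.772  0.001]
target [ 0.5423 -0.172   0.069 ] rotvec(tool) [ 0.0044  0.0006 -0.0004] shift(tool now) [-0.001  -0.001  -0.0016] shift in final frame [-0.001  -0.001  -0.0016]
```

View pics/s6.png

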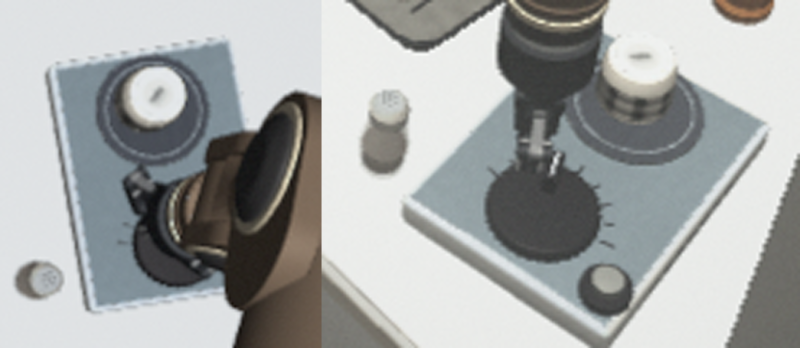

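```bash
cat > fin.py <<'E'
from go import *
import sys
im=ctrl.read_camera("scene")[:,:,::-1]
x0,y0,s=390,255,6
c=cv2.resize(im[y0:y0+95,x0-60:x0+70],None,fx=s,fy=s,interpolation=2)
for th,col in zip((40,60,80,100),((255,0,0),(0,255,0),(0,0,255),(0,255,255))):
    a=np.radians(80-th)+YAW
    P=[np.r_[D+r*np.array([np.cos(a),np.sin(a)]),.075] for r in(.04,.047)]
    q=(proj("scene",np.array(P))-[x0-60,y0]+.5)*s
    cv2.line(c,*[tuple(int(v) for v in p) for p in q],col,1)
cv2.imwrite(f"pics/{sys.argv[1]}.png",c)
E
python3 fin.py f1
```

```text
(no output)
```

View pics/f1.png

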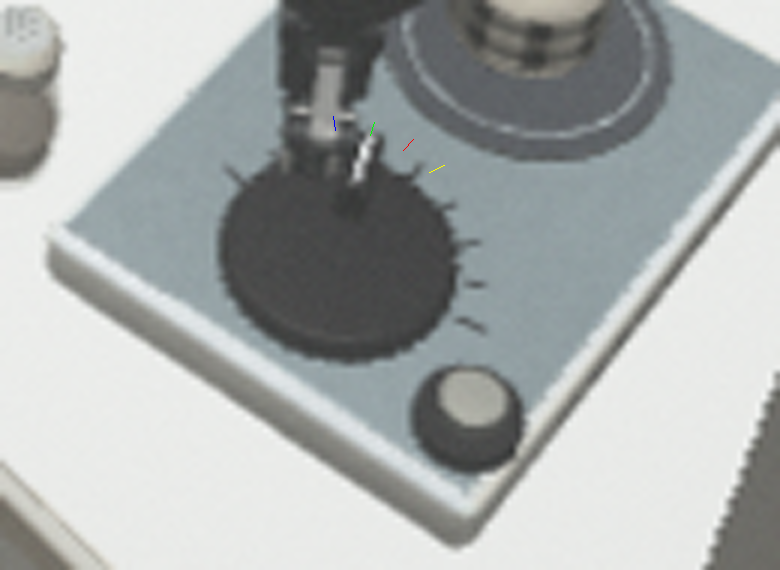

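servo_tool([
  [[0, 0.0006, 0.0013], [0.04, 0, 0], 0],
  [[0, 0.0007, 0.0013], [0.04, 0, 0], 0],
  [[0, 0.0006, 0.0013], [0.04, 0, 0], 0],
  [[0, 0.0007, 0.0013], [0.04, 0, 0], 0],
  [[0, 0.0006, 0.0013], [0.04, 0, 0], 0],
  [[0, 0.0007, 0.0013], [0.04, 0, 0], 0],
  [[0, 0.0006, 0.0013], [0.04, 0, 0], 0],
  [[0, 0, 0], [0, 0, 0], 0],
])

```text
t: 8.25
eef_pos: [0.5522, -0.1774, 0.0679]
tool_rot: [0.388, 0.591, -0.388, 0.591]
wrist_force: [-1.7, 1.0, 0.5]
width: -0.0003
```

```bash
python3 fin.py f2; python3 -c "
from go import *
state(14)"
```

```text
t 8.3 pos [ 0.5523 -0.1775  0.0679] w -0.0001 F [-1.5  1.  -0.5] j [-0.31  0.28 -0.23  1.06  0.    0.85]
tool y [ 0.917  0.398 -0.   ] z [ 0.398 -0.917 -0.   ]
target [ 0.5515 -0.1777  0.069 ] rotvec(tool) [ 0.0165 -0.0003  0.0001] shift(tool now) [-0.0011 -0.0008 -0.0002] shift in final frame [-0.0011 -0.0008 -0.0002]
```

View pics/f2.png

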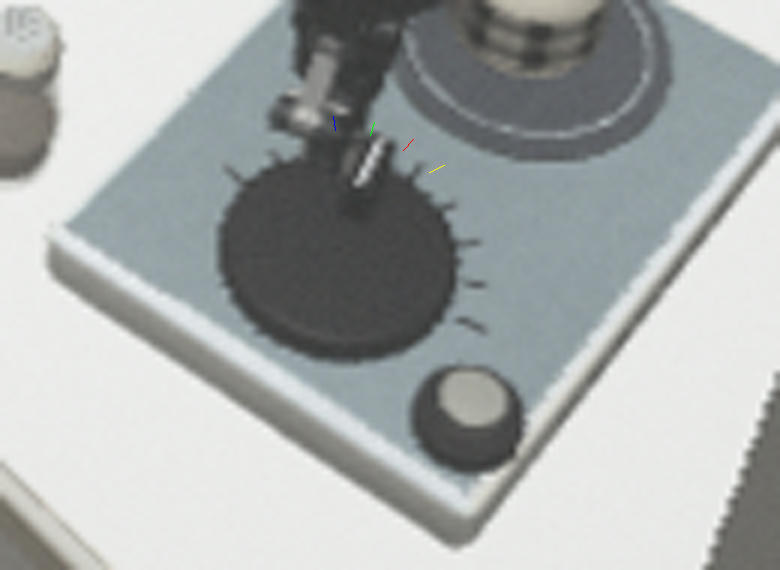

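servo_tool([
  [[0, 0.0003, 0.0007], [0.02, 0, 0], 0],
  [[0, 0.0003, 0.0007], [0.02, 0, 0], 0],
  [[0, 0, 0], [0, 0, 0], 0],
  [[0, 0, 0], [0, 0, 0], 0],
])

```text
t: 8.7
eef_pos: [0.5537, -0.1791, 0.068]
tool_rot: [0.4, 0.583, -0.4, 0.583]
wrist_force: [-0.0, 0.5, 0.0]
width: 0.0003
```

```bash
python3 fin.py f3; python3 -c "
from go import *
state(12)"
```

```text
t 8.75 pos [ 0.5537 -0.1791  0.068 ] w -0.0001 F [ 0.2 -1.3 -0.1] j [-0.31  0.28 -0.22  1.06 -0.    0.89]
tool y [0.933 0.36  0.   ] z [ 0.36  -0.933  0.001]
target [ 0.5525 -0.1785  0.069 ] rotvec(tool) [ 0.0102  0.0008 -0.0002] shift(tool now) [-0.001 -0.001 -0.001] shift in final frame [-0.001 -0.001 -0.001]
```

View pics/f3.png

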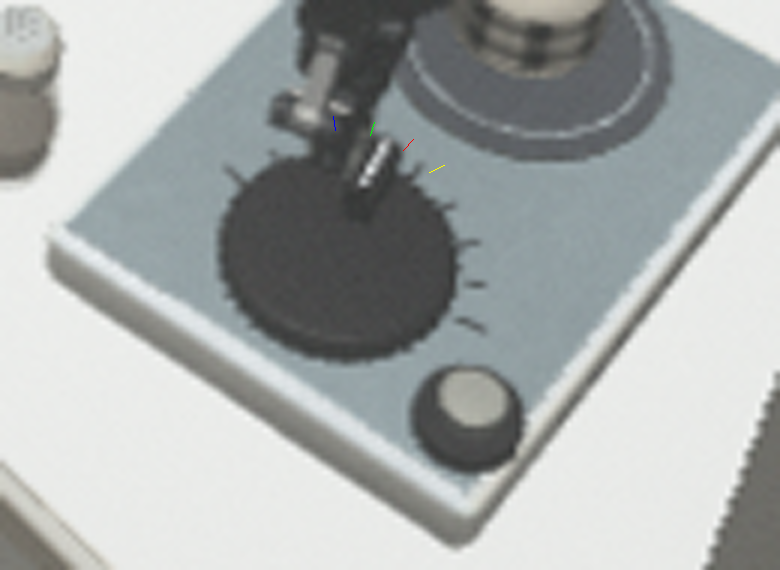

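servo_tool([
  [[0, 0.0003, 0.0007], [0.02, 0, 0], 0],
  [[0, 0, 0], [0, 0, 0], 0],
  [[0, 0, 0], [0, 0, 0], 0],
  [[0, 0, 0], [0, 0, 0], 0],
])

```text
t: 9.15
eef_pos: [0.554, -0.1793, 0.0679]
tool_rot: [0.406, 0.579, -0.406, 0.579]
wrist_force: [0.2, 0.1, -0.6]
width: -0.0003
```

```bash
python3 fin.py f4; python3 -c "
from go import *
state(11)"
```

```text
t 9.2 pos [ 0.554  -0.1793  0.0679] w -0.0001 F [ 1.8 -0.3  0.2] j [-0.31  0.28 -0.22  1.06 -0.    0.91]
tool y [0.94  0.341 0.   ] z [ 0.341 -0.94   0.   ]
target [ 0.5529 -0.179   0.069 ] rotvec(tool) [ 0.0077  0.0001 -0.    ] shift(tool now) [-0.0011 -0.0009 -0.0007] shift in final frame [-0.0011 -0.0009 -0.0007]
```

View pics/f4.png

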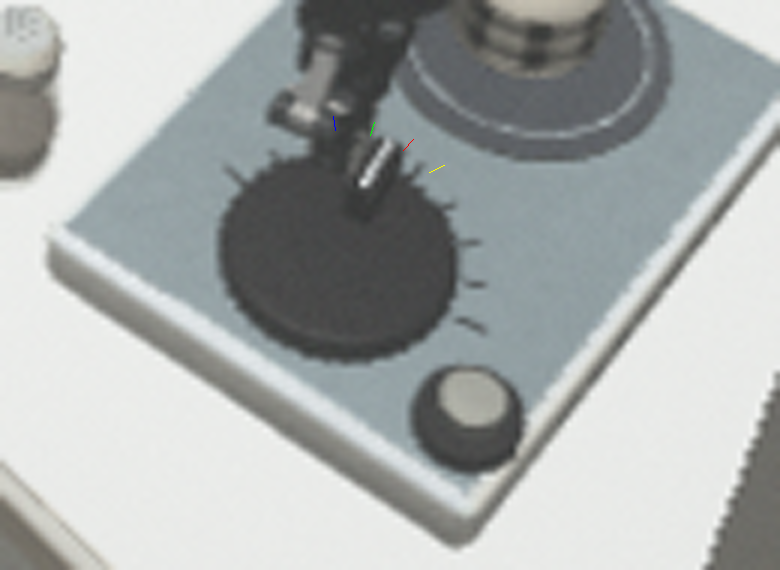

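servo_tool([
  [[0, 0.0003, 0.0007], [0.02, 0, 0], 0],
  [[0, 0.0003, 0.0007], [0.02, 0, 0], 0],
  [[0, 0, 0], [0, 0, 0], 0],
  [[0, 0, 0], [0, 0, 0], 0],
])

```text
t: 9.6
eef_pos: [0.555, -0.1804, 0.0679]
tool_rot: [0.417, 0.571, -0.417, 0.571]
wrist_force: [-0.6, 0.4, 0.1]
width: 0.0002
```

```bash
python3 fin.py f5; python3 -c "
from go import *
state(9)"
```

```text
t 9.65 pos [ 0.555  -0.1804  0.0679] w -0.0001 F [-0.6  0.9  0.1] j [-0.31  0.29 -0.22  1.06 -0.    0.95]
tool y [ 0.953  0.303 -0.   ] z [ 0.303 -0.953  0.   ]
target [ 0.5539 -0.1799  0.069 ] rotvec(tool) [0.0026 0.     0.    ] shift(tool now) [-0.0011 -0.0009 -0.0009] shift in final frame [-0.0011 -0.0009 -0.0009]
```

View pics/f5.png

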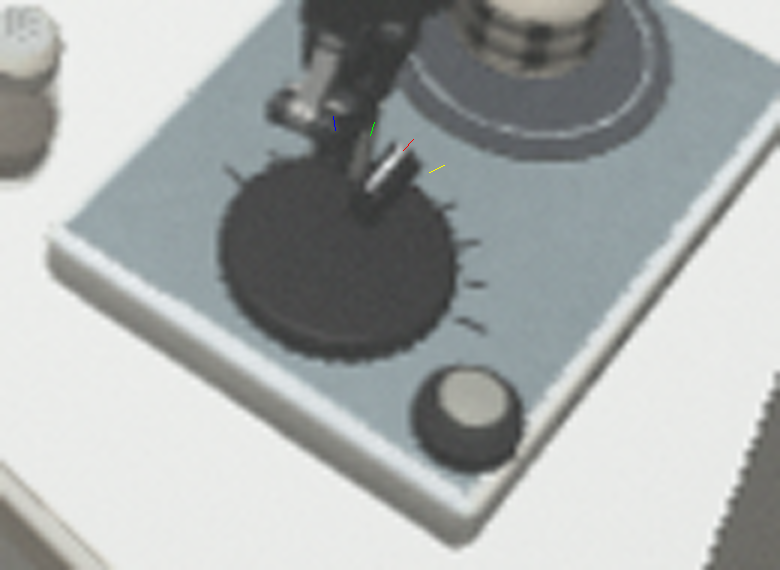

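servo_tool([
  [[0, 0, -0.005], [0, 0, 0], 0],
  [[0, 0, -0.01], [0, 0, 0], 0],
  [[0, 0, -0.01], [0, 0, 0], 0],
  [[-0.03, 0, 0], [0, 0, 0], 0],
  [[-0.03, 0, 0], [0, 0, 0], 0],
  [[-0.02, 0, 0], [0, 0, 0], 0],
  [[0, 0, 0], [0, 0, 0], 0],
  [[0, 0, 0], [0, 0, 0], 0],
])

```text
t: 10.45
eef_pos: [0.5474, -0.156, 0.1478]
tool_rot: [0.417, 0.571, -0.417, 0.571]
wrist_force: [-0.0, -0.3, -0.1]
width: 0.0003
```

```bash
python3 fin.py f6; python3 -c "
from go import *
M=Ro.from_quat(ctrl.get_obs()['tool_rot']).as_matrix()
state(target=np.array([.51,-.287,.12]),zdir=M[:2,2])"
```

```text
t 10.5 pos [ 0.5469 -0.1559  0.147 ] w -0.0 F [-0.1 -0.5 -1. ] j [-0.28  0.22 -0.12  1.22  0.    0.98]
tool y [ 0.953  0.304 -0.001] z [ 0.304 -0.953 -0.001]
target [ 0.51  -0.287  0.12 ] rotvec(tool) [ 0.     -0.0007  0.0009] shift(tool now) [ 0.027  -0.0749  0.1137] shift in final frame [ 0.027  -0.0749  0.1137]
```

View pics/f6.png

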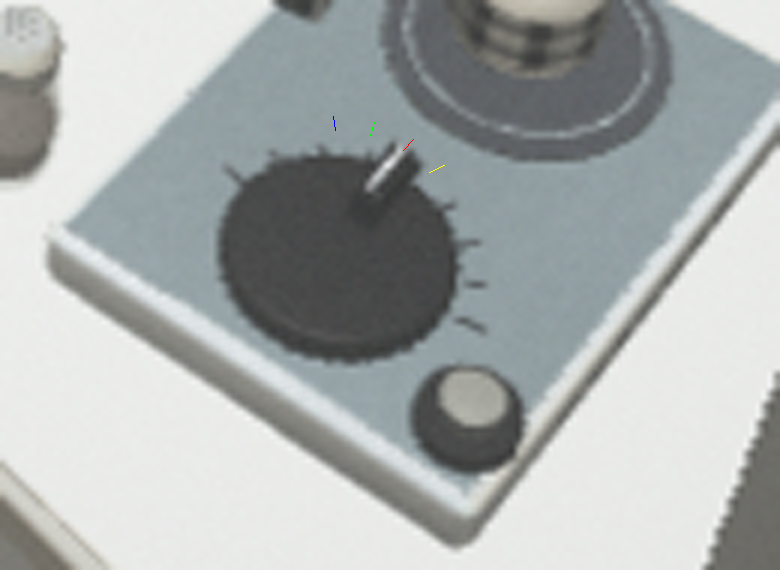

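servo_tool([
  [[0, -0.0187, 0.0284], [0, 0, 0], 0],
  [[0, -0.0187, 0.0284], [0, 0, 0], 0],
  [[0, -0.0187, 0.0284], [0, 0, 0], 0],
  [[0, -0.0187, 0.0284], [0, 0, 0], 0],
  [[0.02, 0, 0], [0, 0, 0], 0],
  [[0.02, 0, 0], [0, 0, 0], 0],
  [[0.015, 0, 0], [0, 0, 0], 0],
  [[0, 0, 0], [0, 0, 0], 0],
  [[0, 0, 0], [0, 0, 0], 0],
])

```text
t: 11.4
eef_pos: [0.5099, -0.287, 0.0919]
tool_rot: [0.417, 0.572, -0.417, 0.57]
wrist_force: [0.5, 0.2, 1.1]
width: 0.0
```

```bash
python3 fin.py f7; python3 -c "
from go import *
M=Ro.from_quat(ctrl.get_obs()['tool_rot']).as_matrix()
state(target=np.array([.51,-.287,.070]),zdir=M[:2,2])"
```

```text
t 11.45 pos [ 0.5105 -0.2873  0.0928] w -0.0004 F [-0.7 -0.7  1.3] j [-0.51  0.28 -0.18  1.12  0.    0.75]
tool y [ 0.953  0.303 -0.   ] z [ 0.303 -0.953 -0.   ]
target [ 0.51  -0.287  0.07 ] rotvec(tool) [ 0.     -0.0005  0.0004] shift(tool now) [ 0.0228 -0.0004 -0.0004] shift in final frame [ 0.0228 -0.0004 -0.0004]
```

View pics/f7.png

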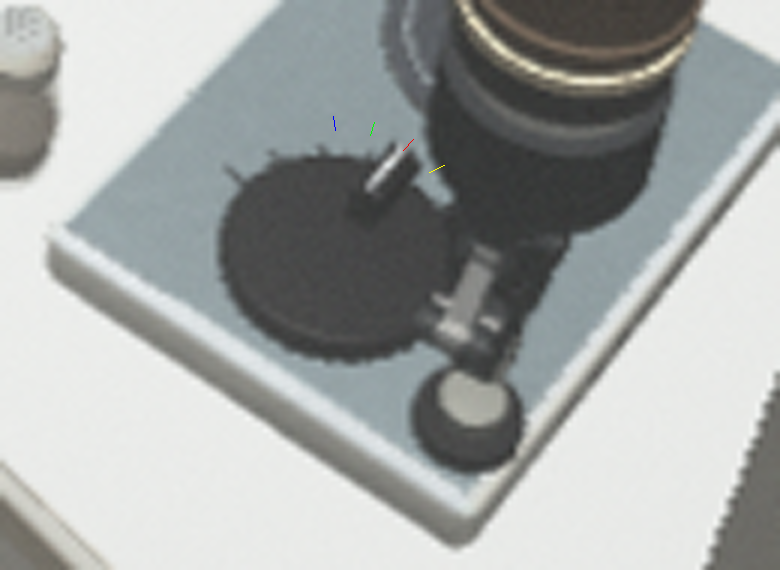

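servo_tool([
  [[0.01, 0, 0], [0, 0, 0], 0],
  [[0.008, 0, 0], [0, 0, 0], 0],
  [[0, 0, 0], [0, 0, 0], 0],
  [[0.002, 0, 0], [0, 0, 0], 0],
  [[0.002, 0, 0], [0, 0, 0], 0],
  [[0.002, 0, 0], [0, 0, 0], 0],
  [[0.002, 0, 0], [0, 0, 0], 0],
  [[0, 0, 0], [0, 0, 0], 0],
])

```text
t: 12.25
eef_pos: [0.5108, -0.2876, 0.0671]
tool_rot: [0.417, 0.571, -0.417, 0.571]
wrist_force: [-0.5, 0.7, 2.6]
width: 0.0001
```

servo_tool([
  [[0.0015, 0, 0], [0, 0, 0], 0],
  [[0.0015, 0, 0], [0, 0, 0], 0],
  [[0, 0, 0], [0, 0, 0], 0],
])

```text
t: 12.55
eef_pos: [0.5108, -0.2876, 0.065]
tool_rot: [0.417, 0.57, -0.417, 0.571]
wrist_force: [-2.4, 2.3, 8.3]
width: 0.0002
```

servo_tool([
  [[0.001, 0, 0], [0, 0, 0], 0],
  [[0.001, 0, 0], [0, 0, 0], 0],
  [[0, 0, 0], [0, 0, 0], 0],
])

```text
t: 12.85
eef_pos: [0.5109, -0.2876, 0.0647]
tool_rot: [0.418, 0.57, -0.417, 0.572]
wrist_force: [-6.9, 3.7, 20.0]
width: 0.0002
```

```bash
cat > avg.py <<'E'
from go import *
import sys
im=ctrl.read_camera("scene");F=[];Z=[]
for k in range(6):
    o=ctrl.get_obs();F.append(o["wrist_force"]);Z.append(o["eef_pos"]);ctrl.read_camera("scene")
print(np.mean(F,0),np.mean(Z,0),o["t"])
cv2.imwrite("pics/%s.png"%sys.argv[1],cv2.resize(im[275:345,370:450,::-1],None,fx=8,fy=8,interpolation=2))
E
python3 avg.py g1
```

```text
[-5.96967145  3.64148205 20.14574237] [ 0.51087937 -0.2876293   0.06474738] 13.15
```

View pics/g1.png

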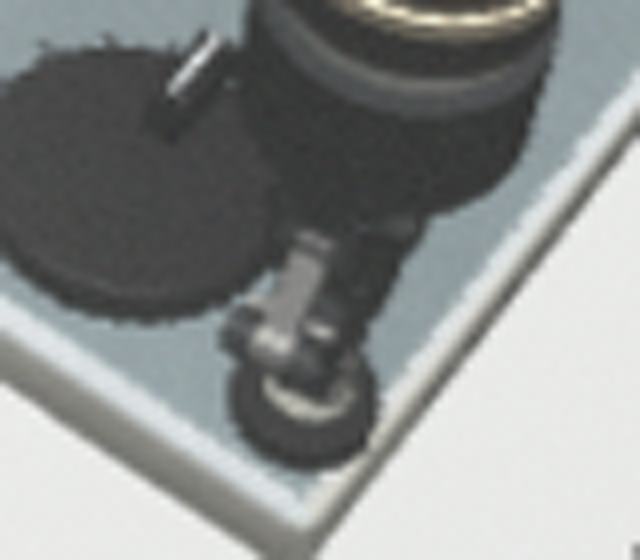

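servo_tool([
  [[-0.003, 0, 0], [0, 0, 0], 0],
  [[0, 0, 0], [0, 0, 0], 0],
  [[0, 0, 0], [0, 0, 0], 0],
])

```text
t: 13.5
eef_pos: [0.5108, -0.2876, 0.065]
tool_rot: [0.417, 0.571, -0.417, 0.571]
wrist_force: [0.1, 1.0, 5.5]
width: 0.0001
```

```bash
python3 avg.py g2
```

```text
[-0.78301904  0.7162047   5.7667301 ] [ 0.51079048 -0.28761902  0.06502969] 13.8
```

servo_tool([
  [[-0.0015, 0, 0], [0, 0, 0], 0],
  [[0, 0, 0], [0, 0, 0], 0],
  [[0, 0, 0], [0, 0, 0], 0],
])

```text
t: 14.15
eef_pos: [0.5108, -0.2876, 0.0663]
tool_rot: [0.417, 0.571, -0.417, 0.571]
wrist_force: [-0.8, -0.8, 3.7]
width: 0.0001
```

```bash
python3 avg.py g3
```

```text
[ 0.50898395 -0.26288912  3.35311138] [ 0.51075993 -0.28761054  0.06636055] 14.45
```

servo_tool([
  [[-0.0015, 0, 0], [0, 0, 0], 0],
  [[0, 0, 0], [0, 0, 0], 0],
  [[0, 0, 0], [0, 0, 0], 0],
])

```text
t: 14.8
eef_pos: [0.5107, -0.2876, 0.068]
tool_rot: [0.417, 0.571, -0.417, 0.571]
wrist_force: [1.5, -0.2, 3.2]
width: 0.0003
```

```bash
python3 avg.py g4
```

```text
[ 2.04683468 -0.78293592  2.33661133] [ 0.51071526 -0.28758423  0.06793774] 15.1
```

servo_tool([
  [[-0.002, 0, 0], [0, 0, 0], 0],
  [[0, 0, 0], [0, 0, 0], 0],
  [[0, 0, 0], [0, 0, 0], 0],
])

```text
t: 15.45
eef_pos: [0.5103, -0.2874, 0.0698]
tool_rot: [0.417, 0.571, -0.417, 0.571]
wrist_force: [-0.0, -1.1, 2.5]
width: -0.0001
```

```bash
python3 avg.py g5
```

```text
[0.05068505 0.03175324 1.66385905] [ 0.51028951 -0.2873762   0.06971658] 15.75
```

servo_tool([
  [[-0.01, 0, 0], [0, 0, 0], 0],
  [[-0.03, 0, 0], [0, 0, 0], 0],
  [[-0.04, 0, 0], [0, 0, 0], 0],
  [[-0.04, 0, 0], [0, 0, 0], 0],
  [[0, -0.04, 0], [0, 0, 0], 0],
  [[0, -0.04, 0], [0, 0, 0], 0],
  [[0, -0.04, 0], [0, 0, 0], 0],
  [[0, 0, 0], [0, 0, 0], 0],
  [[0, 0, 0], [0, 0, 0], 0],
])

```text
t: 16.7
eef_pos: [0.3957, -0.3242, 0.1907]
tool_rot: [0.418, 0.57, -0.418, 0.571]
wrist_force: [0.0, 0.2, 0.0]
width: -0.0003
```

```bash
python3 fin.py f8; python3 snap.py s8;python3 -c "
from go import *
state()"
```

```text
t 16.85 pos [ 0.397  -0.3237  0.19  ] w 0.0002 F [0.3 0.4 0.8] j [-0.68  0.11 -0.17  1.29  0.    0.58]
tool y [0.953 0.304 0.   ] z [ 0.304 -0.953  0.   ]
```

View pics/f8.png

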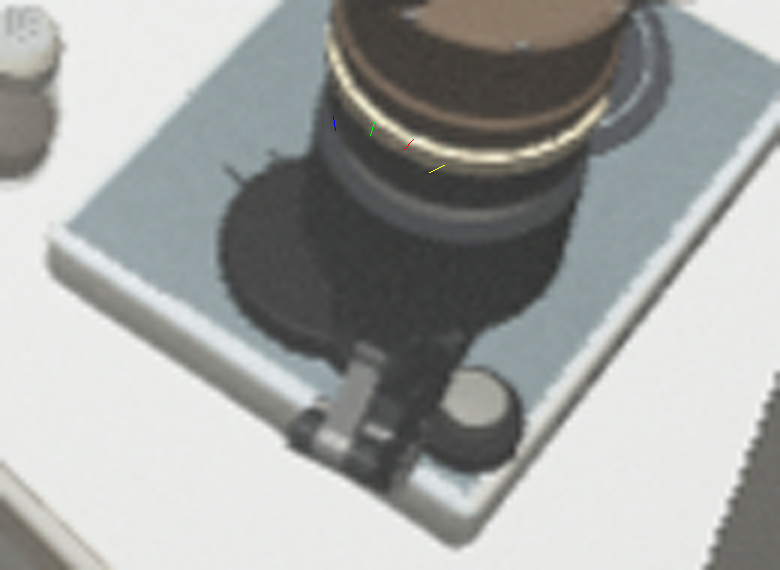

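View pics/s8.png

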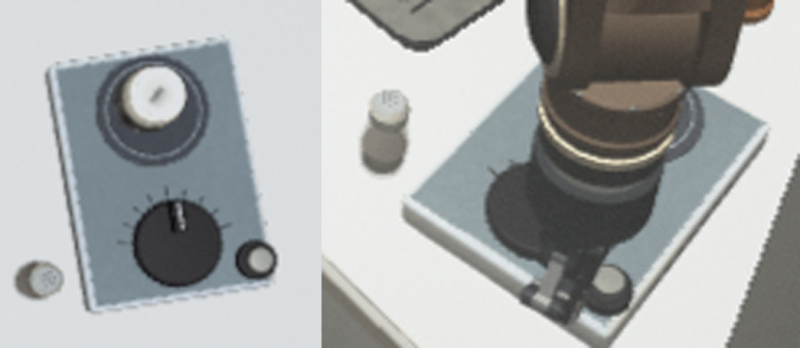

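Run:
```python
from go import *
im=ctrl.read_camera("top")[:,:,::-1];x0,y0,s=405,175,8
c=cv2.resize(im[y0:y0+65,x0:x0+85],None,fx=s,fy=s,interpolation=2)
for th,col in zip((60,80,100),((0,255,0),(0,0,255),(0,255,255))):
    a=np.radians(80-th)+YAW
    P=[np.r_[D+r*np.array([np.cos(a),np.sin(a)]),.075] for r in(.012,.044)]
    q=(proj("top",np.array(P))-[x0,y0]+.5)*s
    cv2.line(c,*[tuple(int(v) for v in p) for p in q],col,1)
cv2.imwrite("pics/t9.png",c)
```

```text
(no output)
```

View pics/t9.png

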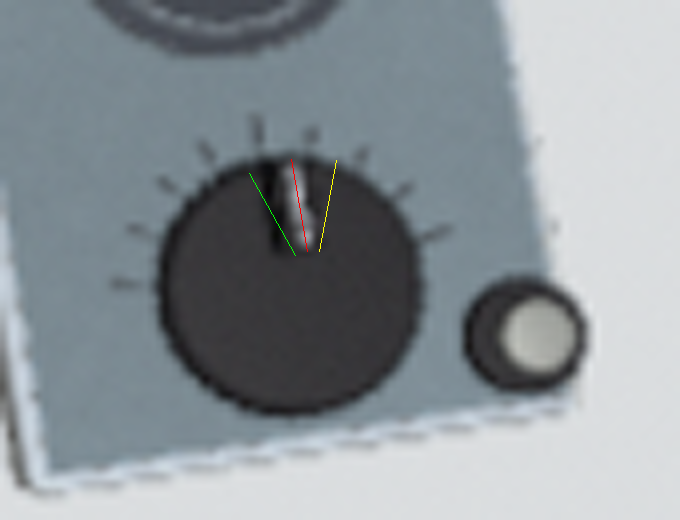

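Run:
```python
from cell import ctrl
import cv2,numpy as np
from go import *
im=ctrl.read_camera("top")[:,:,::-1];a=cv2.imread("pics/top0.png")
for n,(y,x,h,w) in {"cup":(135,410,40,45),"salt":(212,378,24,24),"spoon":(215,280,25,50),"lemon":(225,238,30,32),"mug":(212,155,42,55)}.items():
    print(n,np.abs(im[y:y+h,x:x+w].astype(int)-a[y:y+h,x:x+w]).mean())
print(ctrl.finish_job())
```

```text
cup 1.1622222222222223
salt 1.4884259259259258
spoon 1.0410666666666666
lemon 1.117361111111111
mug 1.1354978354978356
the job is handed in; nothing more can be done
None
```

I turned the dial four clicks clockwise, pressed the start button fully down, moved clear and handed the job in at about 17 s.

- **Dial:** I pushed the fin round with the closed fingertips, one click at a time. It went from detent 0 to the fifth tick. Both cameras put the fin on the line I predicted for 80° of travel. It did not pass the fourth click.
- **Button:** I pressed it against a hard stop at about 20 N, with the fingertips 57 mm above the counter. Readings taken on the way back up extrapolate to about 4 N just before the stop, which fits the button being fully down.
- **Button check that disagreed:** My camera estimate of the button's top (61 mm) would mean only about 4 mm of travel. The spring readings suggest the full 6 mm, and I trust them more. I could not see the button's depth directly while pressing.
- **Other things:** In the top view, the cup, salt, spoon, lemon and mug match the first picture to within image noise. At the end the gripper was clear, 19 cm up, with no force on it.

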